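# Gauge the sample, then hold the drum sander's hood at its balance

## Task

The neck-stock sample has come off the drum sander: slide the caliper's jaw gently shut until it bears on the sample against the fixed jaw, and leave it closed there so I can read the thickness. Then take the sander's hood by its handle and raise it a little past the point where its springs take over, without letting it fly up to its stop, and ease it back until the handle is a finger's breadth or two below that balance point. Finish still holding it there by the handle, steady, so I can reach in and reset the drum; leave everything else on the bench where it is.

Things in the scene. Friction and masses are not known exactly. Their poses are not given: they have to be found in the camera images.
- sander: Drum sander on the bench, left or right of the robot, 360 mm wide, 380 deep, 206 high: plywood base and cheeks, grey feed table (top 88 mm above the bench, reaching to the base's front edge), brown drum under a green steel hood, blue motor at the rear. Origin on the bench under the middle of the base's front edge; x runs to the machine's rear (roughly away from the robot), y to its left, z up.
- hood_hinge (a point): Middle of the hood's hinge axis, fixed on the sander, 245 mm behind the sander's origin and 200 mm above the work surface. The hinge axis runs along the sander's y.
- hood (a joint): Hood angle, rad: 0 shut, growing as its front rises, stop at 1.15. Hood and handle weigh 0.95 kg; hinge springs carry most of it. They balance at 0.65 rad: below, it sinks shut by itself when let go (about 1 N lifts it at the handle); above, it rises by itself and flies to the stop unless held back. A finger's breadth or two of handle travel is 0.08 to 0.17 rad.
- hood_handle (a point): Black bow handle on the hood's front: round bar 12 mm thick, 120 mm long, parallel to the hinge, posts at the ends. Origin mid-bar, y along the bar. Shut, the bar lies 218 mm in front of the hinge axis and 12 mm below it (188 mm above the bench); it turns with the hood. 40 mm are free behind the bar; the hood's top is 18 mm above it. Fingers gripping it from above may stay upright as it turns.
- caliper: 150 mm digital caliper level in two wooden blocks fixed to the bench, left or right of the robot, 250 mm long, beam 22 mm above the bench. Origin on the bench under the beam's centre line; y runs along the beam, away from the fixed jaw; both jaws point to -x (towards the robot) as far as x = -58 mm, 16 to 25 mm above the bench. The fixed jaw's measuring face lies at y = -85 mm, looking to +y.
- jaw: Sliding part of the caliper: moving steel jaw and black housing, 32 mm across the beam, 76 mm along it, 14 to 33 mm above the bench. It slides along the caliper's y with about 2 N of drag and stays where it is left; moving to -y closes it. Origin on the bench below the beam, in line with the moving jaw's measuring face (looking to -y): its y in the caliper's frame plus 85 mm is the opening.
- slide_grip (a point): Middle of the black housing of the sliding part, 46 mm behind the moving jaw's face and 23.5 mm above the work surface: the place to take hold of it, across its 32 mm width, from above. The space on both sides of it is free down to the work surface.
- sample: Loose wooden offcut of neck stock standing on edge on the bench between the caliper's jaws, 1 to 6 mm from the fixed jaw: 80 mm long (its x, roughly along the caliper's x), 22 mm thick (its y, the size to be gauged), 30 mm high, about 35 g. Origin at the centre of its underside.
- sanding_block: Bystander: cork sanding block, 110 x 55 x 32 mm, lying on the stack of neck blanks. Origin at the centre of its underside.
- neck_stock: Bystander: stack of three neck blanks, 90 x 260 x 66 mm, about 225 mm behind the caliper's beam.
- uke_body: Bystander: ukulele body lying flat, 250 x 176 x 55 mm, at the left edge of the bench.
- glue: Bystander: white glue bottle with an orange cap, 170 mm high, at the right edge.
Mind the look-alikes: they are no part of the job. Of the things like the sample, leave any that is purple, red or turquoise; of the rest the smaller one is meant.

How it is judged:
By the outcome, as a careful person would: the job done as asked, in the order asked, and still so for the second after the job is handed in, while the arm keeps its last pose, push and grip.
It also fails if it takes over 58 s, if anything falls off the work surface, if the arm or the gripper's body presses on something with over 40 N, if the wrist force passes 120 N, or if a joint passes its speed limit or range.

## Robot

A 6-joint arm with a two-finger parallel gripper is mounted at the origin on the work surface. World frame = base frame: x ahead of the robot, y to its left, z up, the work surface at z = 0. Lengths are in m, angles in degrees, forces in N, time in s.
With the tool pointing down it reaches from about 0.35 to 0.975 m from the base axis. Payload 7.1 kg.
Tool frame: the origin (TCP) lies at the very end of the fingers, on their centre line; the grasp point (between the pads) lies 19 mm behind it (r.grip_point_offset is the z of the grasp point in the tool frame, in m); z points along the fingers, y is the line along which they close (so a half turn about z gives the same grasp; the last joint's range is limited). The gripper opens to 88 mm and grips with 3 to 60 N. Pads are 20 mm wide; open, the fingers measure 115 mm over their backs; the gripper's body (75 mm by 178 mm) begins 61 mm behind the grasp point.
Start: joints at [71.276, 24.242, 93.386, -0, 62.372, -1.089], TCP at [0.189, 0.596, 0.223] pointing down, gripper open.
Joint ranges: [-172.04, 172.04], [-51.8, 120.97], [4.93, 147.93], [-75.15, 255.16], [6.16, 154.13], [-145.62, 145.62]. Speed limits (degrees/s): [136.94, 136.94, 172.46, 180, 180, 180].

## Interface

Orientations are given as a 3x3 rotation matrix whose columns are the frame's x, y, z axes.
In Python, from workcell import r gives the robot as it stands.
- The arm moves only by the tool move_arm, never from a script. Its argument "deltas" is one flat list of numbers, 7 for each row, row after row: the turn, a rotation vector about the tool's x, y, z in rad, then the shift along the tool's x, y, z in m, then the opening, from 0 (shut) to 1 (fully open). A call has 1 to 20 rows; each row is the pose to reach, as a shift and turn from the pose commanded when the call began, along the tool's axes at that moment; what a row does not reach only later rows make up. A row lasts 1/8 s, in which the tool goes at most 62.5 mm and 10.7 degrees, less where a joint would pass 70% of its speed; a pose out of reach is approached as far as the arm can. A call with a gripper value outside its range is refused whole. The fingers move at their own pace and stop on an object; "squeeze" is the grip in N (left out, the last holds). Time passes only in rows, so rows that repeat a pose let the fingers close. It gives the time, the measured TCP pose, the force, the opening and the grip force at its end, in the units of the state.
- r.sense(): the state, without advancing time (a new reading comes with each control period).
- r.get_image(name): name is "scene" or "side" or "wrist"; returns the picture (480x640x3 uint8, red, green, blue); there is no depth.
- r.camera_info(name): a dict with "mtx" (3x3 intrinsics, pixels), "rvec" (rotation vector, rad) and "tvec" (3), from world to camera coordinates, as OpenCV has them. Camera axes: x right, y down, z forward; pixel columns grow to the right and rows downward; lengths in m; the calibration is good to about 2 mm. A picture is of the moment at which its call begins: read the wrist's pose just before it. camera_info takes no time and is no camera call; for the wrist camera it gives the pose at the moment of the call.
- r.hand_in(): hands the job in; it is judged then, once.
The state is a dict: "time": time; "joint_pos": joint angles; "joint_velocities": joint speeds; "effort": joint torques, N m; "eef_pos": TCP position; "eef_rot": TCP orientation; "ft_force": force on the tool from outside, world axes, zero at the start; "wrist_torque": the same for the moment, N m; "gripper_width": finger opening in m; "gripper_force": force on a finger pad.
Only numpy, scipy, OpenCV 4.12 (cv2) and the standard library are available. Lean on these libraries where they do the work, as an engineer would, in place of code of your own. Each camera call takes 0.05 s, during which the arm holds its last target. There are 200 camera calls.

## Working session

There is one attempt and no reset: what is moved stays moved. The work goes in short steps, Python scripts to look and compute and a tool call to move; the robot and the scene stay as the last step left them, time stands still between calls to the robot, and variables do not carry over. Pictures are saved under pics/ and viewed, at most 10 in all, crops included, and the job is handed in when it is done.

Besides the shell and the picture viewer there is one more tool, called after "Emit:" by a JSON object that holds its "op" and its "data", one argument or row to a line. move_arm: Moves the arm, as the interface text tells. Its arguments: {"type":"object","properties":{"deltas":{"type":"array"},"squeeze":{"type":"number"}},"required":["deltas"]}

```bash
mkdir -p pics
python3 - <<'E'
from workcell import r
import cv2,numpy as np
for n in("scene","side"):
    cv2.imwrite(f"pics/{n}0.png",r.get_image(n)[:,:,::-1])
    c=r.camera_info(n); R=cv2.Rodrigues(np.array(c["rvec"],float))[0]; print(n,np.round(-R.T@np.array(c["tvec"]).ravel(),3),np.round(R[2],2),c["mtx"])
s=r.sense();print(s["time"],s["eef_pos"],np.round(s["eef_rot"],3),s["gripper_width"])
E
```

```text
scene [ 1.821 -0.276  1.267] [-0.73  0.16 -0.67] [[590.56781634   0.         316.51915683]
 [  0.         590.56781634 246.69867896]
 [  0.           0.           1.        ]]
side [ 0.281 -1.277  1.148] [ 0.16  0.77 -0.61] [[561.13961033   0.         322.36783695]
 [  0.         561.13961033 237.37150185]
 [  0.           0.           1.        ]]
0.1 [0.18916348 0.59516133 0.22195971] [[-0.953  0.303 -0.   ]
 [ 0.303  0.953 -0.001]
 [ 0.    -0.001 -1.   ]] 0.08762365140321586
```

View pics/scene0.png

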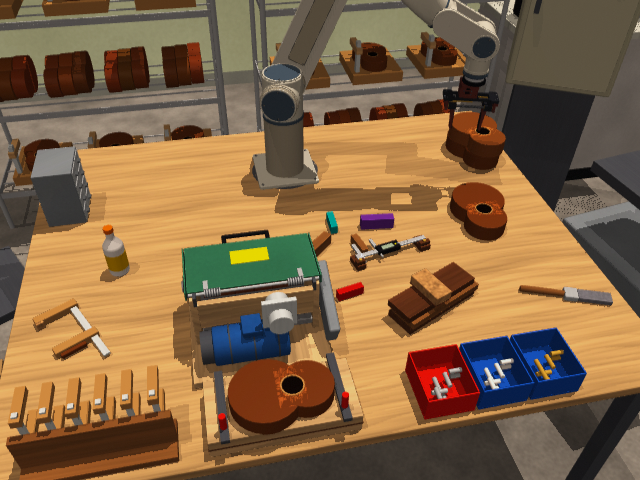

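View pics/side0.png

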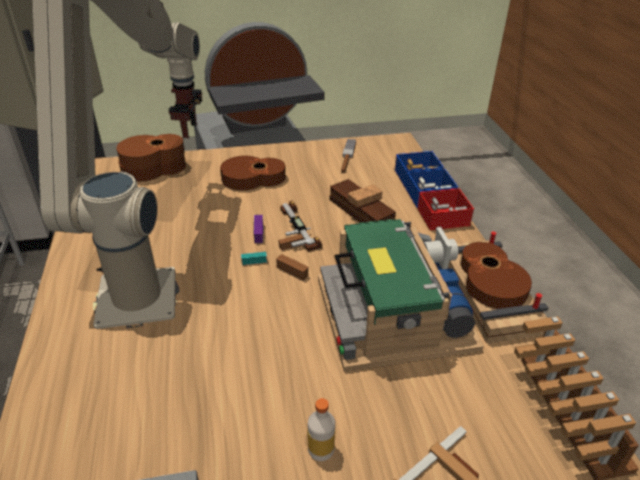

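Run:
```python
import cv2,numpy as np
a=cv2.imread("pics/scene0.png");b=cv2.imread("pics/side0.png")
A=cv2.resize(a[205:275,300:440],None,fx=5.5,fy=4.2,interpolation=cv2.INTER_CUBIC)
B=cv2.resize(b[195:285,235:335],(385,300),interpolation=cv2.INTER_CUBIC)
C=cv2.resize(a[220:300,175:335],(385,300),interpolation=cv2.INTER_CUBIC)
cv2.imwrite("pics/c1.png",np.vstack([A,np.hstack([B,C])]))
```

```text
(no output)
```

View pics/c1.png

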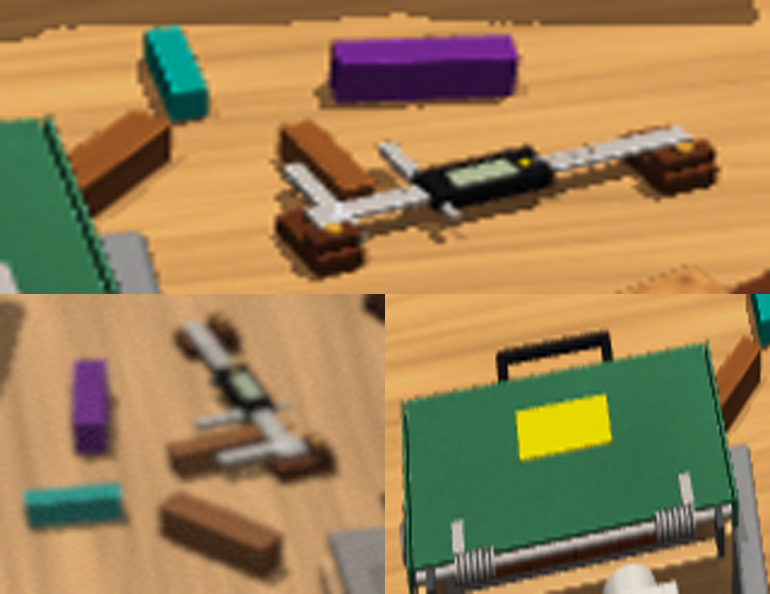

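```bash
cat > h.py <<'E'
from workcell import r
import cv2,numpy as np
def ray(n,uv,z,c=None):
    c=c or r.camera_info(n); R=cv2.Rodrigues(np.array(c["rvec"],float))[0]; t=np.array(c["tvec"],float).ravel()
    o=-R.T@t; d=R.T@np.linalg.solve(np.array(c["mtx"]),[uv[0],uv[1],1]); return o+d*(z-o[2])/d[2]
def proj(n,P,c=None):
    c=c or r.camera_info(n); return cv2.projectPoints(np.array(P,float).reshape(-1,1,3),np.array(c["rvec"],float),np.array(c["tvec"],float),np.array(c["mtx"]),None)[0][:,0]
E
python3 - <<'E'
from h import *
np.set_printoptions(precision=4,suppress=True)
for l,n,uv,z in [("beam far","scene",(425.5,236.7),.025),("beam near","scene",(359.1,256.9),.025),("hous","scene",(388.5,246.7),.033),("fix tip","scene",(352.7,245.5),.025),("mov tip","scene",(370.5,240.2),.025),
 ("mov tip","side",(287,234),.025),("fix tip","side",(292.7,245.4),.025),("far","side",(284.4,205.8),.025),("hous","side",(298.1,223.2),.033),
 ("bar r","scene",(221.5,235.5),.194),("bar l","scene",(268.5,230.9),.194),("hin r","scene",(187.5,295.7),.2),("hin l","scene",(318.4,277.6),.2),("bar","side",(339,256),.19),("bar","side",(351,288),.19)]:
    print(l,n,ray(n,uv,z))
E
```

```text
beam far scene [0.4959 0.373  0.025 ]
beam near scene [0.5464 0.1391 0.025 ]
hous scene [0.5273 0.2387 0.033 ]
fix tip scene [0.4915 0.1329 0.025 ]
mov tip scene [0.478  0.1949 0.025 ]
mov tip side [0.4729 0.1862 0.025 ]
fix tip side [0.4819 0.123  0.025 ]
far side [0.4882 0.3503 0.025 ]
hous side [0.517  0.2283 0.033 ]
bar r scene [ 0.5617 -0.2686  0.194 ]
bar l scene [ 0.5675 -0.1384  0.194 ]
hin r scene [ 0.7793 -0.3707  0.2   ]
hin l scene [ 0.7808 -0.0413  0.2   ]
bar side [ 0.5673 -0.1502  0.19  ]
bar side [ 0.5692 -0.2785  0.19  ]
```

Emit:
{"op": "move_arm", "data": {
  "deltas": [0, 0, 0.3, -0.1, -0.06, 0, 1, 0, 0, 1.05, -0.427, -0.245, 0, 1, 0, 0, 1.05, -0.427, -0.245, 0, 1, 0, 0, 1.05, -0.427, -0.245, 0, 1, 0, 0, 1.05, -0.427, -0.245, 0, 1, 0, 0, 1.05, -0.427, -0.245, 0, 1, 0, 0, 1.05, -0.427, -0.245, 0, 1, 0, 0, 1.05, -0.427, -0.245, 0, 1, 0, 0, 1.05, -0.427, -0.245, 0, 1, 0, 0, 1.05, -0.427, -0.245, 0, 1, 0, 0, 1.05, -0.427, -0.245, 0, 1, 0, 0, 1.05, -0.427, -0.245, 0, 1, 0, 0, 1.05, -0.427, -0.245, 0, 1]
}}

```text
time: 1.72
eef_pos: [0.5216, 0.2335, 0.2228]
eef_rot: [[-0.213, 0.977, 0.0], [0.977, 0.213, 0.0], [0.0, 0.0, -1.0]]
ft_force: [-0.3, -0.4, 0.2]
gripper_width: 0.0879
gripper_force: 0.0
```

Run:
```python
from h import *
np.set_printoptions(precision=4,suppress=True)
import json
c=r.camera_info("wrist"); im=r.get_image("wrist")
cv2.imwrite("pics/w1.png",im[:,:,::-1]); json.dump({k:np.array(v).tolist() for k,v in c.items()},open("w1.json","w"))
s=r.sense();print(s["time"],s["eef_pos"],s["eef_rot"],s["joint_pos"])
print(c["mtx"]); print(proj("wrist",[[.522,.233,.033]]))
```

```text
1.775 [0.5217 0.2333 0.2227] [[-0.2124  0.9772  0.    ]
 [ 0.9772  0.2124  0.    ]
 [ 0.      0.     -1.    ]] [ 22.9055  19.7711 100.2852   0.001   59.9426  10.6423]
[[391.9247   0.     316.9129]
 [  0.     391.9247 242.8736]
 [  0.       0.       1.    ]]
[[316.0694 213.2039]]
```

View pics/w1.png

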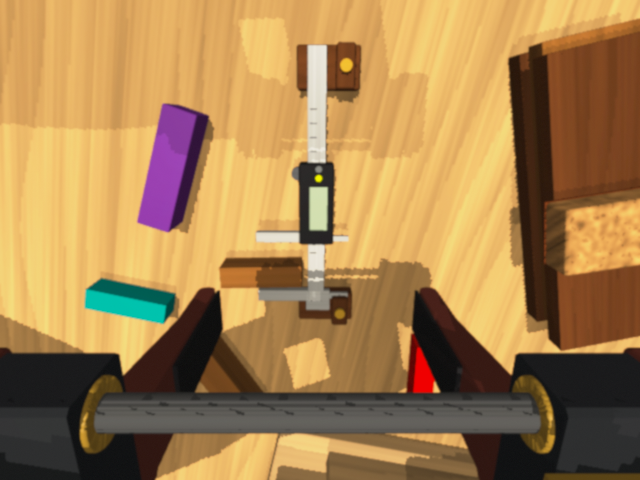

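Run:
```python
from h import *
import json
np.set_printoptions(precision=4,suppress=True)
c=json.load(open("w1.json"))
T=np.array([.5217,.2333,.2227]);R=np.array([[-.2124,.9772,0],[.9772,.2124,0],[0,0,-1]])
for l,uv,z in [("hous TL",(300,163),.033),("TR",(334,163),.033),("BL",(302,243),.033),("BR",(333,243),.033),("beam far",(317,45),.025),("beam near",(317,300),.025),("movface tip",(258,242),.025),("fixface tip",(260,290),.025),("sampL",(221,260),.03),("sampR",(303,260),.03),("samp low",(260,288),0.0),("samp toplow",(260,274),0.03)]:
    p=ray("",uv,z,c); print(l,p,"tool",R.T@(p-T))
```

```text
hous TL [0.4982 0.2747 0.033 ] tool [ 0.0454 -0.0142  0.1897]
TR [0.5277 0.2812 0.033 ] tool [0.0455 0.016  0.1897]
BL [0.515  0.2021 0.033 ] tool [-0.0291 -0.0131  0.1897]
BR [0.5437 0.2084 0.033 ] tool [-0.029   0.0162  0.1897]
beam far [0.4924 0.3717 0.025 ] tool [0.1415 0.0008 0.1977]
beam near [0.5424 0.1435 0.025 ] tool [-0.0922  0.0012  0.1977]
movface tip [0.4736 0.1915 0.025 ] tool [-0.0307 -0.0559  0.1977]
fixface tip [0.4841 0.142  0.025 ] tool [-0.0812 -0.0561  0.1977]
sampL [0.4422 0.1675 0.03  ] tool [-0.0474 -0.0917  0.1927]
sampR [0.5196 0.1845 0.03  ] tool [-0.0472 -0.0125  0.1927]
samp low [0.4823 0.1324 0.    ] tool [-0.0903 -0.06    0.2227]
samp toplow [0.4815 0.1612 0.03  ] tool [-0.0619 -0.0546  0.1927]
```

Emit:
{"op": "move_arm", "data": {
  "deltas": [0, 0, 0, 0.01, 0.001, 0.05, 1, 0, 0, 0, 0.01, 0.001, 0.1, 1, 0, 0, 0, 0.01, 0.001, 0.15, 1, 0, 0, 0, 0.01, 0.001, 0.19, 0.8, 0, 0, 0, 0.01, 0.001, 0.214, 0.7, 0, 0, 0, 0.01, 0.001, 0.214, 0.6, 0, 0, 0, 0.01, 0.001, 0.214, 0.3, 0, 0, 0, 0.01, 0.001, 0.214, 0.3, 0, 0, 0, 0.01, 0.001, 0.214, 0.3, 0, 0, 0, 0.01, 0.001, 0.214, 0.3],
  "squeeze": 12
}}

```text
time: 3.02
eef_pos: [0.5187, 0.2423, 0.0095]
eef_rot: [[-0.211, 0.977, -0.004], [0.977, 0.211, -0.001], [-0.0, -0.004, -1.0]]
ft_force: [-7.8, -0.9, 8.9]
gripper_width: 0.0316
gripper_force: 12.0
```

Emit:
{"op": "move_arm", "data": {
  "deltas": [0, 0, 0, 0, -0.002, -0.001, 0.3, 0, 0, 0, 0, -0.002, -0.001, 0.3, 0, 0, 0, -0.003, -0.002, -0.001, 0.3, 0, 0, 0, -0.006, -0.002, -0.001, 0.3, 0, 0, 0, -0.009, -0.002, -0.001, 0.3, 0, 0, 0, -0.012, -0.002, -0.001, 0.3, 0, 0, 0, -0.015, -0.002, -0.001, 0.3, 0, 0, 0, -0.015, -0.002, -0.001, 0.3]
}}

```text
time: 4.03
eef_pos: [0.5219, 0.2271, 0.0097]
eef_rot: [[-0.211, 0.977, -0.001], [0.977, 0.211, -0.001], [-0.0, -0.001, -1.0]]
ft_force: [-3.3, -1.9, 0.1]
gripper_width: 0.0318
gripper_force: 12.0
```

Run:
```python
from h import *
s=r.sense();print(s["eef_pos"],s["ft_force"],s["wrist_torque"],s["gripper_force"])
cv2.imwrite("pics/w2.png",r.get_image("wrist")[:,:,::-1])
```

```text
[0.52188784 0.22706285 0.00967316] [-3.26632616 -1.92373153  0.0986107 ] [-0.42556781  0.67973753 -0.18709742] 12.004137486219406
```

View pics/w2.png

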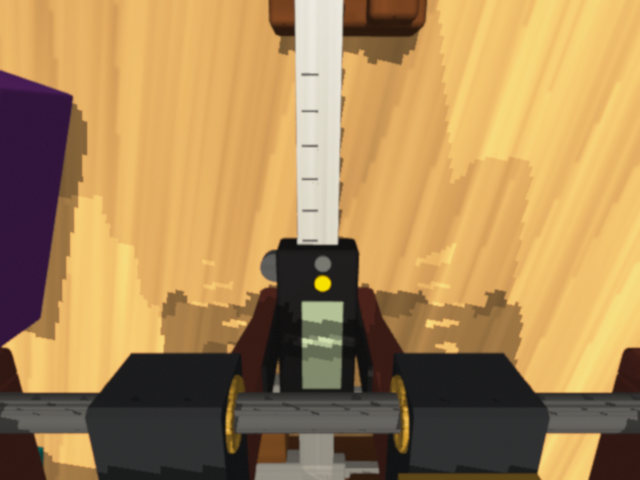

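Emit:
{"op": "move_arm", "data": {
  "deltas": [0, 0, 0, -0.002, -0.001, 0, 0.3, 0, 0, 0, -0.004, -0.001, 0, 0.3, 0, 0, 0, -0.006, -0.001, 0, 0.3, 0, 0, 0, -0.008, -0.001, 0, 0.3, 0, 0, 0, -0.009, -0.001, 0, 0.3, 0, 0, 0, -0.01, -0.001, 0, 0.3]
}}

```text
time: 4.82
eef_pos: [0.5239, 0.2178, 0.0098]
eef_rot: [[-0.211, 0.977, 0.001], [0.977, 0.211, 0.0], [0.0, 0.001, -1.0]]
ft_force: [1.1, 3.2, -5.0]
gripper_width: 0.032
gripper_force: 12.0
```

Emit:
{"op": "move_arm", "data": {
  "deltas": [0, 0, 0, -0.0005, 0, 0, 0.3, 0, 0, 0, -0.001, 0, 0, 0.3, 0, 0, 0, -0.0015, 0, 0, 0.3]
}}

```text
time: 5.2
eef_pos: [0.5241, 0.2164, 0.0098]
eef_rot: [[-0.211, 0.977, 0.001], [0.977, 0.211, 0.0], [0.0, 0.001, -1.0]]
ft_force: [4.2, 2.5, -6.9]
gripper_width: 0.0319
gripper_force: 12.0
```

Emit:
{"op": "move_arm", "data": {
  "deltas": [0, 0, 0, -0.0005, 0, 0, 0.3, 0, 0, 0, -0.001, 0, 0, 0.3]
}}

```text
time: 5.45
eef_pos: [0.5243, 0.2154, 0.0098]
eef_rot: [[-0.211, 0.977, 0.001], [0.977, 0.211, 0.0], [0.0, 0.001, -1.0]]
ft_force: [3.9, 2.9, -6.4]
gripper_width: 0.032
gripper_force: 12.0
```

Emit:
{"op": "move_arm", "data": {
  "deltas": [0, 0, 0, -0.0005, 0, 0, 0.3, 0, 0, 0, -0.001, 0, 0, 0.3]
}}

```text
time: 5.7
eef_pos: [0.5245, 0.2148, 0.0098]
eef_rot: [[-0.211, 0.977, 0.001], [0.977, 0.211, 0.001], [0.001, 0.001, -1.0]]
ft_force: [3.1, 7.2, -6.3]
gripper_width: 0.0319
gripper_force: 12.0
```

Emit:
{"op": "move_arm", "data": {
  "deltas": [0, 0, 0, -0.0005, 0, 0, 0.3, 0, 0, 0, -0.0005, 0, 0, 0.3]
}}

```text
time: 5.95
eef_pos: [0.5245, 0.2148, 0.0098]
eef_rot: [[-0.211, 0.977, 0.001], [0.977, 0.211, 0.001], [0.001, 0.001, -1.0]]
ft_force: [2.9, 8.4, -7.8]
gripper_width: 0.0321
gripper_force: 12.0
```

Emit:
{"op": "move_arm", "data": {
  "deltas": [0, 0, 0, 0, 0, 0, 0.8, 0, 0, 0, 0, 0, 0, 0.8, 0, 0, 0, 0, 0, 0, 0.8, 0, 0, 0, 0, 0, -0.03, 0.8, 0, 0, 0, 0, 0, -0.08, 1, 0, 0, 0, 0, 0, -0.13, 1, 0, 0, 0, 0, 0, -0.18, 1, 0, 0, 0, 0, 0, -0.24, 1, 0, 0, 0, 0, 0, -0.29, 1, 0, 0, 0, 0, 0, -0.29, 1, 0, 0, 0, 0, 0, -0.29, 1]
}}

```text
time: 7.32
eef_pos: [0.5234, 0.2134, 0.299]
eef_rot: [[-0.211, 0.977, -0.001], [0.977, 0.211, -0.0], [-0.0, -0.001, -1.0]]
ft_force: [-0.2, -0.4, -0.5]
gripper_width: 0.0876
gripper_force: 0.0
```

Run:
```python
from h import *
import json
np.set_printoptions(precision=4,suppress=True)
s=r.sense();c=r.camera_info("wrist");im=r.get_image("wrist")[:,:,::-1]
json.dump({k:np.array(v).tolist() for k,v in c.items()},open("w3.json","w"))
cv2.imwrite("pics/w3.png",np.vstack([np.hstack([cv2.resize(im[180:330,200:380],(400,300),interpolation=cv2.INTER_CUBIC),cv2.resize(r.get_image("scene")[205:275,300:440,::-1],(400,300),interpolation=cv2.INTER_CUBIC)]),np.hstack([cv2.resize(im,(400,300)),cv2.resize(r.get_image("side")[215:355,310:480,::-1],(400,300))])]))
print(s["time"],s["eef_pos"],s["eef_rot"],s["joint_pos"],s["ft_force"])
```

```text
7.325 [0.5234 0.2134 0.299 ] [[-0.2113  0.9774 -0.0009]
 [ 0.9774  0.2113 -0.0005]
 [-0.0003 -0.001  -1.    ]] [20.9782 14.6072 96.7305 -0.0062 68.7217  8.7806] [-0.1768 -0.3818 -0.5025]
```

View pics/w3.png

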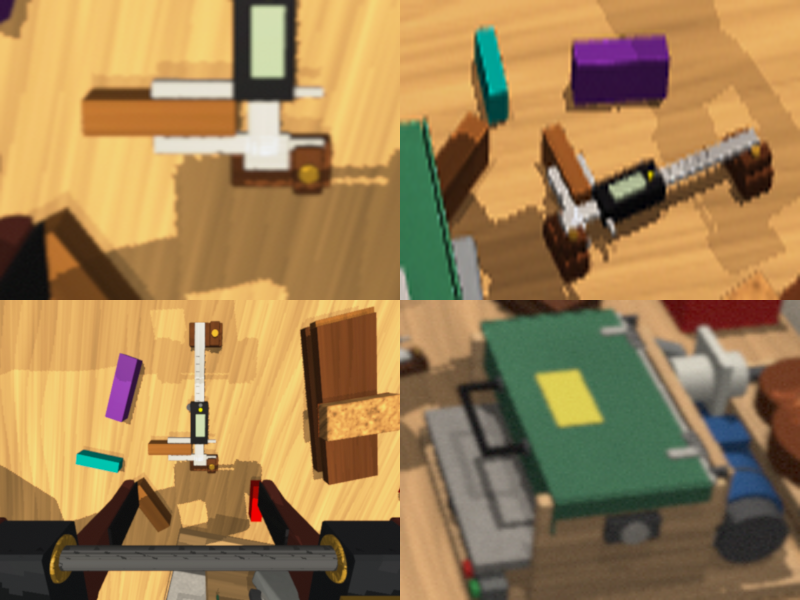

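Emit:
{"op": "move_arm", "data": {
  "deltas": [0, 0, 0.1, -0.06, -0.008, 0, 1, 0, 0, 0.21, -0.5, -0.065, 0, 0.35, 0, 0, 0.21, -0.5, -0.065, 0, 0.35, 0, 0, 0.21, -0.5, -0.065, 0, 0.35, 0, 0, 0.21, -0.5, -0.065, 0, 0.35, 0, 0, 0.21, -0.5, -0.065, 0, 0.35, 0, 0, 0.21, -0.5, -0.065, 0, 0.35, 0, 0, 0.21, -0.5, -0.065, 0, 0.35, 0, 0, 0.21, -0.5, -0.065, 0, 0.35, 0, 0, 0.21, -0.5, -0.065, 0, 0.35, 0, 0, 0.21, -0.5, -0.065, 0, 0.35, 0, 0, 0.21, -0.5, -0.065, 0, 0.35]
}}

```text
time: 8.98
eef_pos: [0.5664, -0.2871, 0.2998]
eef_rot: [[-0.005, 1.0, -0.0], [1.0, 0.005, 0.0], [0.0, -0.0, -1.0]]
ft_force: [0.8, 0.2, 0.7]
gripper_width: 0.0306
gripper_force: 0.0
```

Run:
```python
from h import *
import json
np.set_printoptions(precision=4,suppress=True)
s=r.sense();c=r.camera_info("wrist");im=r.get_image("wrist")[:,:,::-1]
json.dump({k:np.array(v).tolist() for k,v in c.items()},open("w4.json","w"))
cv2.imwrite("pics/w4.png",im)
print(s["time"],s["eef_pos"],s["eef_rot"],s["joint_pos"],s["gripper_width"])
print(proj("wrist",[[.565,-.267,.194],[.565,-.147,.194]]))
```

```text
8.975 [ 0.5664 -0.2871  0.2998] [[-0.0048  1.     -0.    ]
 [ 1.      0.0048  0.0002]
 [ 0.0002 -0.     -1.    ]] [-27.9583  20.8755  87.8569   0.0091  71.2746 -28.2374] 0.03060559988088876
[[313.3702 212.193 ]
 [314.0016  20.1204]]
```

View pics/w4.png

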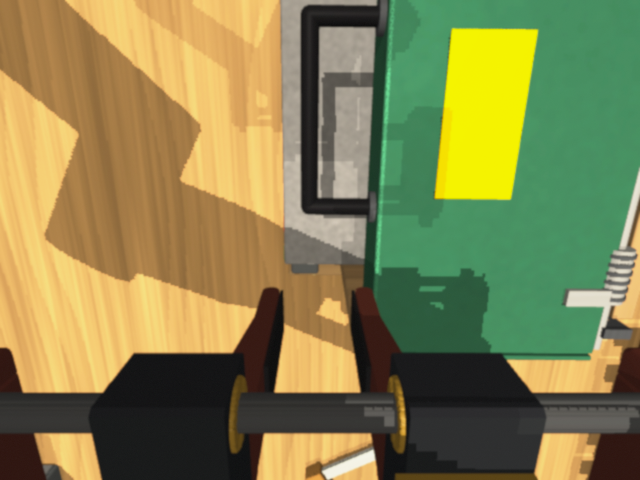

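Emit:
{"op": "move_arm", "data": {
  "deltas": [0, 0, 0, 0.05, -0.003, 0, 0.35, 0, 0, 0, 0.084, -0.003, 0, 0.35, 0, 0, 0, 0.084, -0.003, 0, 0.35, 0, 0, 0, 0.084, -0.003, 0.04, 0.35, 0, 0, 0, 0.084, -0.003, 0.08, 0.35, 0, 0, 0, 0.084, -0.003, 0.1, 0.35, 0, 0, 0, 0.084, -0.003, 0.12, 0.35, 0, 0, 0, 0.084, -0.003, 0.13, 0.35, 0, 0, 0, 0.084, -0.003, 0.13, 0.35, 0, 0, 0, 0.084, -0.003, 0.13, 0.1, 0, 0, 0, 0.084, -0.003, 0.13, 0.1, 0, 0, 0, 0.084, -0.003, 0.13, 0.1],
  "squeeze": 12
}}

```text
time: 10.52
eef_pos: [0.5608, -0.2049, 0.1701]
eef_rot: [[-0.003, 1.0, -0.004], [1.0, 0.003, -0.0], [-0.0, -0.004, -1.0]]
ft_force: [-9.6, -1.3, 6.1]
gripper_width: 0.0118
gripper_force: 12.0
```

Run:
```python
import numpy as np
for t in [.05,.1,.15,.2,.25,.3,.35,.4,.45,.5,.53,.55,.6,.65,.68,.7,.72]:
    c,s=np.cos(t),np.sin(t); print(t,round(.218-.218*c-.012*s-.002,4),round(-(.218*s-.012*c+.012),4))
```

```text
0.05 -0.0023 -0.0109
0.1 -0.0021 -0.0218
0.15 -0.0013 -0.0327
0.2 -0.0 -0.0435
0.25 0.0018 -0.0543
0.3 0.0042 -0.065
0.35 0.0071 -0.0755
0.4 0.0105 -0.0858
0.45 0.0145 -0.096
0.5 0.0189 -0.106
0.53 0.0218 -0.1119
0.55 0.0239 -0.1157
0.6 0.0293 -0.1252
0.65 0.0352 -0.1344
0.68 0.0389 -0.1397
0.7 0.0415 -0.1433
0.72 0.0442 -0.1467
```

Lift first to about 0.4 to check forces.

Emit:
{"op": "move_arm", "data": {
  "deltas": [0, 0, 0, 0, -0.002, 0, 0.1, 0, 0, 0, 0, -0.002, -0.005, 0.1, 0, 0, 0, 0, -0.002, -0.011, 0.1, 0, 0, 0, 0, -0.002, -0.022, 0.1, 0, 0, 0, 0, -0.001, -0.033, 0.1, 0, 0, 0, 0, 0, -0.0435, 0.1, 0, 0, 0, 0, 0.002, -0.054, 0.1, 0, 0, 0, 0, 0.004, -0.065, 0.1, 0, 0, 0, 0, 0.007, -0.0755, 0.1, 0, 0, 0, 0, 0.0105, -0.086, 0.1, 0, 0, 0, 0, 0.0105, -0.086, 0.1]
}}

```text
time: 11.9
eef_pos: [0.5729, -0.2049, 0.2573]
eef_rot: [[-0.003, 1.0, -0.001], [1.0, 0.003, -0.001], [-0.001, -0.001, -1.0]]
ft_force: [-7.0, -4.4, 2.0]
gripper_width: 0.0116
gripper_force: 12.0
```

Emit:
{"op": "move_arm", "data": {
  "deltas": [0, 0, 0, 0, 0.003, -0.01, 0.1, 0, 0, 0, 0, 0.0075, -0.02, 0.1, 0, 0, 0, 0, 0.0125, -0.03, 0.1, 0, 0, 0, 0, 0.018, -0.0395, 0.1, 0, 0, 0, 0, 0.021, -0.044, 0.1, 0, 0, 0, 0, 0.0235, -0.0485, 0.1, 0, 0, 0, 0, 0.0275, -0.054, 0.1, 0, 0, 0, 0, 0.03, -0.0575, 0.1, 0, 0, 0, 0, 0.033, -0.061, 0.1, 0, 0, 0, 0, 0.033, -0.061, 0.1, 0, 0, 0, 0, 0.033, -0.061, 0.1]
}}

```text
time: 13.28
eef_pos: [0.6052, -0.2051, 0.3189]
eef_rot: [[-0.003, 1.0, -0.002], [1.0, 0.003, -0.001], [-0.001, -0.002, -1.0]]
ft_force: [-10.9, -4.0, 8.2]
gripper_width: 0.0115
gripper_force: 12.0
```

Run:
```python
from h import *
s=r.sense();print(s["eef_pos"],s["ft_force"],s["time"])
cv2.imwrite("pics/s5.png",np.hstack([cv2.resize(r.get_image("side")[175:355,290:500,::-1],(400,400),interpolation=cv2.INTER_CUBIC),cv2.resize(r.get_image("scene")[180:300,160:340,::-1],(400,400),interpolation=cv2.INTER_CUBIC)]))
```

```text
[ 0.60517471 -0.20508619  0.31886843] [-10.89074137  -3.95940187   8.22102503] 13.275
```

View pics/s5.png

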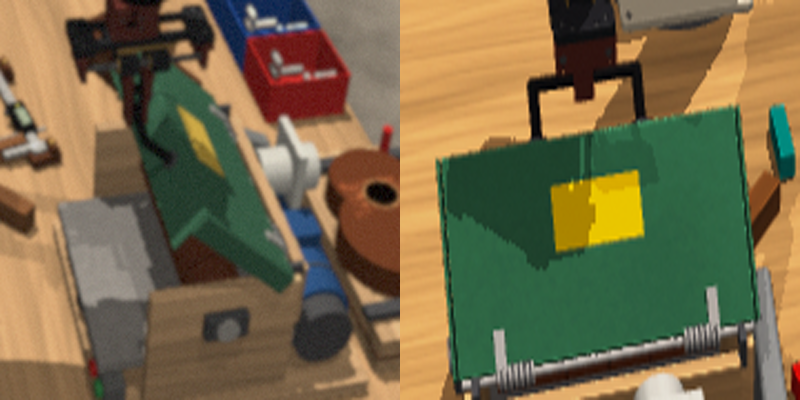

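Run:
```python
from h import *
for t in(.6,.65,.7,.75):
    c,s=np.cos(t),np.sin(t);x=.779-.218*c-.012*s;z=.2+.218*s-.012*c
    print(t,proj("scene",[[x,-.263,z+.005],[x,-.143,z+.005]]).round(1).tolist())
```

```text
0.6 [[220.1, 206.6], [266.1, 201.1]]
0.65 [[219.9, 205.1], [266.2, 199.6]]
0.7 [[219.8, 203.9], [266.4, 198.4]]
0.75 [[219.7, 202.8], [266.6, 197.3]]
```

Emit:
{"op": "move_arm", "data": {
  "deltas": [0, 0, 0, 0, -0.003, 0.002, 0.1, 0, 0, 0, 0, -0.007, 0.006, 0.1, 0, 0, 0, 0, -0.011, 0.0115, 0.1, 0, 0, 0, 0, -0.014, 0.016, 0.1, 0, 0, 0, 0, -0.017, 0.0205, 0.1, 0, 0, 0, 0, -0.0195, 0.025, 0.1, 0, 0, 0, 0, -0.0225, 0.03, 0.1, 0, 0, 0, 0, -0.0245, 0.034, 0.1, 0, 0, 0, 0, -0.0245, 0.034, 0.1, 0, 0, 0, 0, -0.0245, 0.034, 0.1, 0, 0, 0, 0, -0.0245, 0.034, 0.1]
}}

```text
time: 14.75
eef_pos: [0.5823, -0.2046, 0.2823]
eef_rot: [[-0.003, 1.0, 0.001], [1.0, 0.003, 0.0], [0.0, 0.001, -1.0]]
ft_force: [2.8, -5.3, -1.2]
gripper_width: 0.0116
gripper_force: 12.0
```

Run:
```python
from h import *
s=r.sense();print(s["eef_pos"],s["ft_force"],s["time"],np.abs(s["joint_velocities"]).max())
for t in(.45,.5,.55,.6):
    c,s=np.cos(t),np.sin(t);x=.779-.218*c-.012*s;z=.2+.218*s-.012*c
    print(t,proj("scene",[[x,-.263,z+.005],[x,-.143,z+.005]]).round(1).tolist())
cv2.imwrite("pics/s6.png",np.hstack([cv2.resize(r.get_image("scene")[190:250,200:290,::-1],(400,400),interpolation=cv2.INTER_CUBIC),cv2.resize(r.get_image("scene")[205:275,300:440,::-1],(400,400),interpolation=cv2.INTER_CUBIC)]))
```

```text
[ 0.58234711 -0.20456238  0.28229621] [ 2.78582063 -5.34379639 -1.19862258] 14.75 0.08623487028537835
0.45 [[220.7, 211.9], [265.8, 206.4]]
0.5 [[220.4, 209.9], [265.8, 204.5]]
0.55 [[220.2, 208.2], [265.9, 202.7]]
0.6 [[220.1, 206.6], [266.1, 201.1]]
```

View pics/s6.png

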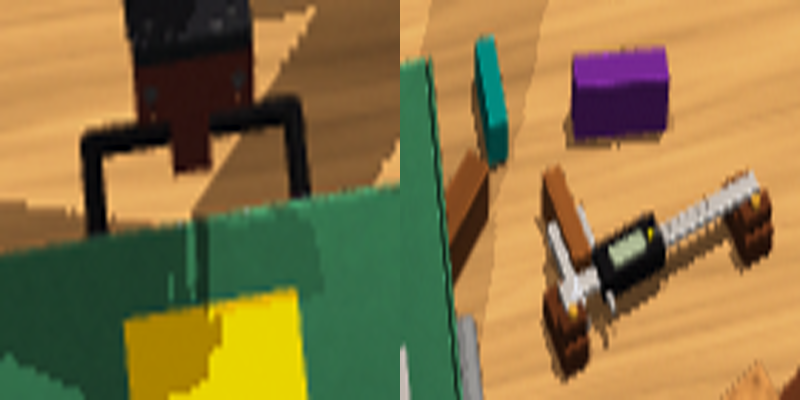

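Run:
```python
from h import *
a=cv2.imread("pics/scene0.png"); b=r.get_image("scene")[:,:,::-1]
def bar(im,cols,r0,r1):
    o=[]
    for u in cols:
        g=im[r0:r1,u].max(axis=1).astype(float); w=np.clip(90-g,0,None); o.append((w*np.arange(r0,r1)).sum()/w.sum())
    return np.mean(o)
def mod(t,u):
    c,s=np.cos(t),np.sin(t);x=.779-.218*c-.012*s;z=.2+.218*s-.012*c
    p=proj("scene",[[x,-.263,z],[x,-.143,z]]); return np.interp(u,p[:,0],p[:,1])
for cols in(range(226,232),range(258,263)):
    u=np.mean(cols); print(bar(a,cols,226,242)-mod(0,u), [round(bar(b,cols,200,216)-mod(t,u),2) for t in(.45,.5,.55,.6)])
```

```text
0.134924854937708 [np.float64(-3.09), np.float64(-1.15), np.float64(0.63), np.float64(2.24)]
0.23071830738479093 [np.float64(-1.91), np.float64(0.01), np.float64(1.77), np.float64(3.37)]
```

```bash
python3 -c "
from workcell import r
print(r.hand_in())"
```

```text
the job is handed in; nothing more can be done
None
```

The caliper is closed on the sample against the fixed jaw. I raised the hood to about 0.72 rad, eased it back to about 0.52 rad (roughly 0.13 below balance), and the arm is holding it there steady by the handle. The job is handed in, with no result reported back.

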